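# Open the fondue pot and check it with the thermometer

### The job

Lift the hinged lid of the fondue base fully open until it leans back on its stop, without letting it slam. Then pick up the thermometer and aim its lens from about 15 cm away down through the open top at the middle of the pot's floor, holding it steady for two seconds and touching no part of the fondue set with it. Finally lay the thermometer down gently on the middle of the wooden rest, flat on its underside and lengthwise along the rest; leave the lid open and the other things on the counter where they are.

Things in the scene. Friction and masses are not known exactly. Their poses are not given: they have to be found in the camera images.
- base: fondue base fixed to the counter: black box, steel top, 170 (x) by 190 (y) by 82 mm high, white round pot sunk in its middle (rim 85 mm above the counter, inner radius 65 mm). Origin: centre of underside. +x points to the hinge side (back stops there 132 mm high, 120 mm from the origin), -x to the lid's handle side; an unused knob sticks 20 mm out of the -y side
- lid (a joint): opening angle of the flat steel lid that covers the pot: 0 shut, 1.75 rad when it leans back past upright and rests on its stop. It weighs about 0.3 kg and falls shut if let go before upright
- lid_hinge (a point): middle of the lid's hinge axis, which runs along the base's y axis; 88 mm above the counter, 85 mm to +x of the base's centre
- lid_handle (a point): middle of the lid's handle: dark wooden round bar, 14 mm thick, 104 mm free between its end arms, parallel to the hinge; 210 mm from the hinge axis and 4 mm above it when shut (92 mm above the counter). Open gap of 37 mm from bar to lid edge, 33 mm to the base's side. Axes turn with the lid; when shut they are those of the base
- pot_floor (a point): centre of the pot's inner floor, 42 mm above the counter and 43 mm below the pot rim, on the base's vertical centre line; axes of the base
- thermometer: infrared thermometer, about 0.16 kg, lying on its flat underside. White handle 150 mm long (x -90 to +60 mm), 28 mm wide, 28 mm high; at the front (+x) end a grey round head, 32 mm across, 45 mm long, pointing forward and 55 degrees down, highest point 66 mm. Origin on the underside, on the handle's middle line; z up; balance point near x = +5 mm
- lens (a point): centre of the round lens face at the front lower end of the thermometer's head, at (90, 0, 20) mm in the thermometer's frame. Its z axis points out of the lens along the line of sight, forward and 55 degrees below the thermometer's x axis; its y axis is the thermometer's y axis
- rest: fixed wooden rest: flat board 220 mm long (x), 100 mm wide (y), its top 18 mm above the counter; origin at the centre of its underside
- plate: white melamine plate, 140 mm across, 16 mm high; a bystander; origin at the centre of its underside
- fork_ring: plain steel fork ring lying flat, 100 mm across, 18 mm high; a bystander; origin at the centre of its underside
- mug: white ceramic mug, 80 mm across, 90 mm high; a bystander; origin at the centre of its underside
- mill: dark wooden pepper mill standing upright, 56 mm across, 155 mm high; a bystander; origin at the centre of its underside
- bowl: white ceramic bowl, 120 mm across, 50 mm high; a bystander; origin at the centre of its underside
- bottle: green glass bottle standing upright, 68 mm across, 190 mm high; a bystander; origin at the centre of its underside
- spoon: spoon with a steel bowl and a wooden handle, lying flat, 200 mm long; a bystander; origin at the middle of its length, on the underside
There are look-alikes about, which are no part of the job. Leave any green or yellow look-alike of the thermometer alone.

How it is judged:
By the outcome, as a careful person would: the job done as asked, in the order asked, and still so for the second after the job is handed in, with the robot touching nothing.
It also fails if it takes over 66 s, if anything falls off the work surface, if the arm or the gripper's body presses on something with over 40 N, if the wrist force passes 120 N, or if a joint passes its speed limit or range.

### The arm

A 6-joint arm with a two-finger parallel gripper is mounted at the origin on the work surface. World frame = base frame: x ahead of the robot, y to its left, z up, the work surface at z = 0. Lengths are in mm, angles in rad, forces in N, time in s.
With the tool pointing down it reaches from about 275 to 1000 mm from the base axis. Payload 8.4 kg.
Tool frame: the origin (TCP) lies midway between the tips of the shut fingers; the grasp point (between the pads) lies 19 mm behind it; z points along the fingers, y is the direction in which the jaws open and shut (so a half turn about z gives the same grasp; the last joint's range is limited). The gripper opens to 85 mm and grips with 20 to 120 N. Pads are 22 mm wide; open, the fingers measure 114 mm over their backs; the gripper's body (76 mm by 85 mm) begins 54 mm behind the grasp point. The pads swing forward as they close: fully open they stand 13 mm farther back than shut.
Start: joints at [1.347, 0.353, 1.633, -0, 1.155, -0.002], TCP at [137.489, 609.692, 231.281] pointing down, gripper open.
Joint ranges: [-2.63, 2.63], [-0.92, 2.1], [0.06, 2.66], [-1.3, 4.44], [0, 2.69], [-3.02, 3.02]. Speed limits (rad/s): [2.22, 2.22, 2.79, 3.14, 3.14, 3.14].

### API

Orientations are given as [roll, pitch, yaw] about the fixed x, y, z axes, in that order (R = Rz(yaw) Ry(pitch) Rx(roll)).
In Python, from rig import * gives the robot as it stands.
- The arm moves only by the tool play_rows, never from a script. Its argument "moves" is a list of rows, each a list of 3 entries, a list of its own where there are three numbers: the shift along the tool's x, y, z in m, then the turn, a rotation vector about the tool's x, y, z in rad, then the opening in per cent of the stroke, from 0 (shut) to 100 (fully open). In form: [[[x, y, z], [rx, ry, rz], fingers], ...]. A call has 1 to 20 rows; each row shifts and turns the commanded pose from where the row before left it, along the tool's axes as they then stand; what a row does not reach is not made up. A row lasts 1/10 s, in which the tool goes at most 50 mm and 8.59 degrees, less where a joint would pass 70% of its speed; a pose out of reach is approached as far as the arm can. A call is refused whole if a number of a shift passes 0.05 or a number of a turn 0.15, either way. A call with a gripper value outside its range is refused whole. The fingers move at their own pace and stop on an object; "squeeze" is the grip in N (left out, the last holds). Time passes only in rows, so rows that do not move let the fingers close. It gives the time, the measured TCP pose, the force and the opening at its end, in the units of the state.
- sense(): the state, without advancing time (a new reading comes with each control period).
- grab_frame(name): name is "side" or "top"; returns a dict with "pixels" (420x560x3 uint8, red, green, blue), "intrinsics" (3x3 intrinsics, pixels), "distortion" ([k1, k2, p1, p2, k3] as OpenCV has them; the pictures are not rectified), "R" (3x3) and "t" (3): a world point X has camera coordinates R X + t. Camera axes: x right, y down, z forward; pixel columns grow to the right and rows downward; lengths in mm; the calibration is good to about 2 mm. A picture is of the moment at which its call begins. There is no depth.
- sign_off(): hands the job in, once; it reports no verdict.
The state is a dict: "clock": time; "qpos": joint angles; "qvel": joint speeds; "joint_efforts": joint torques, N m; "eef_pos": TCP position; "tcp_rot": TCP orientation; "contact_force": force on the tool from outside, world axes, zero at the start; "wrist_torque": the same for the moment, N m; "opening": opening from 0.0 (shut) to 1.0 (fully open).
Only numpy, scipy, OpenCV 4.12 (cv2) and the standard library are available. Lean on these libraries where they do the work, as an engineer would, in place of code of your own. Each camera call takes 0.05 s, during which the arm holds its last target. There are 200 camera calls.

## Working session

There is one attempt and no reset: what is moved stays moved. The work goes in short steps, Python scripts to look and compute and a tool call to move; the robot and the scene stay as the last step left them, time stands still between calls to the robot, and variables do not carry over. Pictures are saved under pics/ and viewed, about 8 in all and at most 12, crops included, and the job is handed in when it is done.

Besides the shell and the picture viewer there is one more tool, called after "Request:" by a JSON object that holds its "op" and its "data", one argument or row to a line. play_rows: Moves the arm, as the interface text tells. Its arguments: {"type":"object","properties":{"moves":{"type":"array"},"squeeze":{"type":"number"}},"required":["moves"]}

```bash
ls; mkdir -p pics
python3 - <<'E'
from rig import *
import cv2
s=sense();print({k:s[k] for k in('clock','eef_pos','tcp_rot','opening','contact_force')})
for n in("top","side"):
    f=grab_frame(n);cv2.imwrite(f"pics/{n}0.png",f["pixels"][:,:,::-1]);print(n,f["intrinsics"],f["distortion"],f["R"],f["t"])
E
```

```text
pics
{'clock': 0.0, 'eef_pos': array([137.36850789, 609.21332962, 230.55432458]), 'tcp_rot': array([-3.14017315e+00, -2.05637602e-06,  2.91982554e+00]), 'opening': 1.0034776773129737, 'contact_force': array([ 0.13131581, -0.41099385, -0.15797609])}
top [[379.34421668   0.         281.80783583]
 [  0.         379.34421668 209.23273293]
 [  0.           0.           1.        ]] [0.03627515 0.         0.         0.         0.        ] [[ 0.02940483 -0.99955731  0.00453304]
 [-0.9956446  -0.02969052 -0.08837588]
 [ 0.08847134 -0.00191462 -0.99607688]] [ -31.53244743  507.82096986 1263.35938041]
side [[457.2740954    0.         283.64847914]
 [  0.         457.2740954  205.98241023]
 [  0.           0.           1.        ]] [-0.10537513  0.          0.          0.          0.        ] [[ 0.99764224 -0.06633851 -0.01758318]
 [-0.0598636  -0.71588547 -0.69564671]
 [ 0.03356063  0.69505913 -0.71816884]] [-503.50561072   70.71035442 1194.8460127 ]
```

View pics/top0.png

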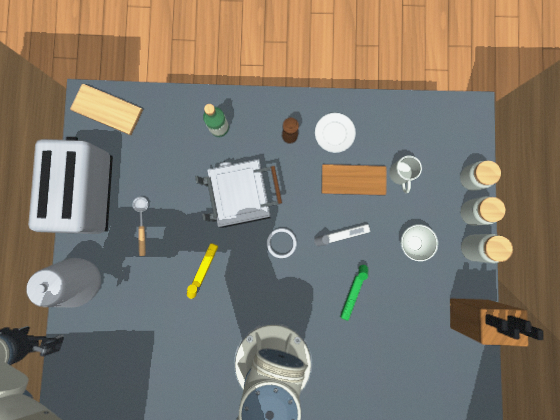

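View pics/side0.png

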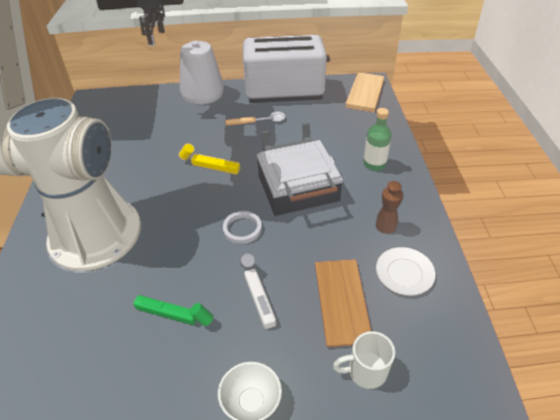

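Top view: the base is at about (240,192) with its handle bar to the right at about (277,185). The white thermometer is at about (345,235) with its head to the left at (322,239), the rest is at (354,180) and the ring at (282,243). The yellow and green items are decoys. Next I'll zoom in for precise pixels.

```bash
cat > h.py <<'E'
from rig import *
import cv2, numpy as np
from scipy.spatial.transform import Rotation as Rn
def ray(f,uv,z):
    p=cv2.undistortPoints(np.array([[uv]],float),f["intrinsics"],np.array(f["distortion"]))[0,0]
    R=np.array(f["R"]);t=np.array(f["t"]);c=-R.T@t;d=R.T@np.array([p[0],p[1],1.])
    return c+d*(z-c[2])/d[2]
def proj(f,X):
    return cv2.projectPoints(np.array(X,float).reshape(-1,3),np.array(f["R"]),np.array(f["t"]),f["intrinsics"],np.array(f["distortion"]))[0][:,0]
def crop(f,x,y,w,h,k,n):
    cv2.imwrite(n,cv2.resize(f["pixels"][y:y+h,x:x+w,::-1],None,fx=k,fy=k,interpolation=cv2.INTER_CUBIC))
E
python3 - <<'E'
from h import *
f=grab_frame("top");crop(f,190,140,200,125,4,"pics/t1.png")
g=grab_frame("side");crop(g,220,130,160,200,3.0,"pics/s1.png")
for n,F in(("top",f),("side",g)):
    hsv=cv2.cvtColor(F["pixels"],cv2.COLOR_RGB2HSV)
    m=cv2.inRange(hsv,(5,100,80),(20,255,255))
    for c in cv2.findContours(m,0,2)[0]:
        if 500<cv2.contourArea(c)<6000:
            r=cv2.minAreaRect(c);b=cv2.boxPoints(r);print(n,r,[ray(F,p,18).round(0)[:2] for p in b],ray(F,r[0],18).round(1))
E
```

```text
top ((35.87639236450195, 375.20220947265625), (44.30790710449219, 29.6799373626709), 57.9946174621582) [array([-15., 833.]), array([ 34., 760.]), array([-80., 675.]), array([-128.,  749.])] [-47.5 754.5  18. ]
top ((353.4959716796875, 179.17433166503906), (63.63395690917969, 28.96891212463379), 1.3322198390960693) [array([ 569., -150.]), array([ 669., -150.]), array([ 670., -368.]), array([ 570., -366.])] [ 619.5 -258.8   18. ]
side ((343.1999816894531, 301.89996337890625), (86.69129180908203, 45.679100036621094), 81.8698959350586) [array([ 569., -155.]), array([ 680., -144.]), array([ 666., -372.]), array([ 569., -378.])] [ 620.4 -270.    18. ]
side ((15.5, 212.5), (75.0, 31.0), 90.0) [array([-351.,  243.]), array([-246.,  233.]), array([-150.,  -64.]), array([-237.,  -59.])] [-240.4   76.    18. ]
```

View pics/t1.png

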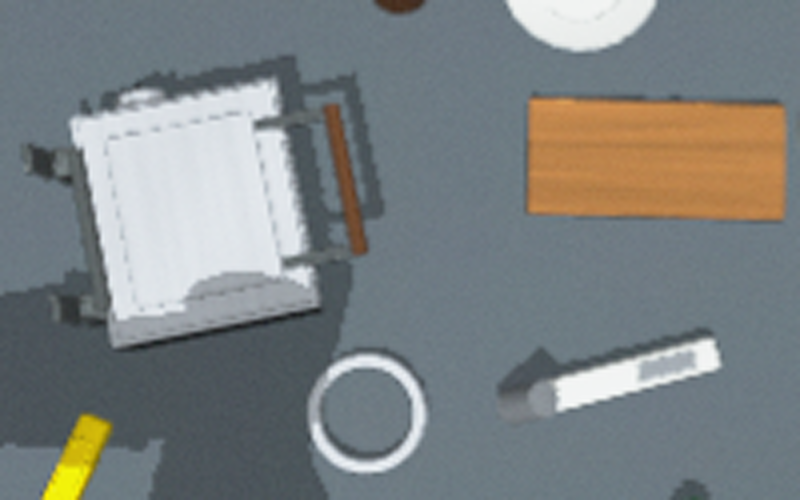

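View pics/s1.png

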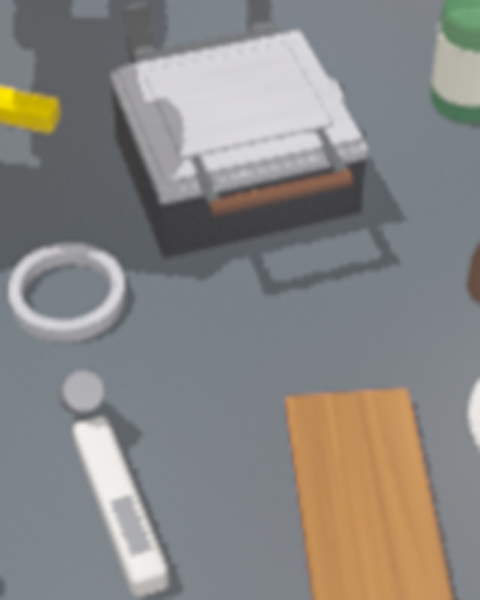

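The crops show the bar from (331,107) to (361,252) in the top crop, the steel top's corners, and the thermometer handle from (555,396) to (718,352) with its head at the left. I'll convert these to world positions.

Run:
```python
from h import *
f=grab_frame("top");g=grab_frame("side")
T=lambda u,v:(190+u/4,140+v/4); S=lambda u,v:(220+u/3,130+v/3)
print("bar top",[ray(f,T(*p),95).round(1) for p in((331,107),(361,252))],"side",[ray(g,S(*p),95).round(1) for p in((212,205),(350,179))])
print("steel top corners",[ray(f,T(*p),82).round(1) for p in((72,120),(280,82),(319,304),(113,345))])
def ends(F,box,z):
    x0,y0,x1,y1=box;h=cv2.cvtColor(F["pixels"],cv2.COLOR_RGB2HSV);m=np.zeros(h.shape[:2],np.uint8)
    m[y0:y1,x0:x1]=cv2.inRange(h,(0,0,165),(180,45,255))[y0:y1,x0:x1]
    m=cv2.morphologyEx(m,cv2.MORPH_CLOSE,np.ones((5,5)))
    c=max(cv2.findContours(m,0,2)[0],key=cv2.contourArea);b=cv2.boxPoints(cv2.minAreaRect(c));print([ray(F,p,z).round(0)[:2] for p in b],ray(F,b.mean(0),z).round(1))
ends(f,(327,220,376,250),28);ends(g,(242,266,278,332),28)
```

```text
bar top [array([638.9,  16.9,  95. ]), array([522. , -10.8,  95. ])] side [array([523.1, -10.7,  95. ]), array([641.6,  10.5,  95. ])]
steel top corners [array([624.2, 227.4,  82. ]), array([660.9,  59.5,  82. ]), array([480.2,  21.9,  82. ]), array([442.3, 186.2,  82. ])]
[array([ 427., -171.]), array([ 467., -307.]), array([ 441., -314.]), array([ 401., -178.])] [ 434.3 -242.5   28. ]
[array([ 397., -177.]), array([ 427., -165.]), array([ 470., -319.]), array([ 442., -329.])] [ 435.3 -251.    28. ]
```

Estimates:

| Item | Position (mm) | Yaw |
|---|---|---|
| Base | (552,124) | 102.3° |
| Handle | (580,2,92) | – |
| Thermometer origin | (430,-225) | 106.2° |
| Rest | (619.5,-258.5) | long axis along y |

Now I'll approach the handle with the jaws along the hinge direction (tool yaw 192.3°).

Request:
{"op": "play_rows", "data": {
  "moves": [
    [[0, 0, -0.02], [0, 0, -0.1], 100],
    [[0, 0, -0.03], [0, 0, -0.14], 100],
    [[0, 0, -0.02], [0, 0, -0.14], 80],
    [[0, 0, 0], [0, 0, -0.056], 60],
    [[-0.01, -0.02, 0], [0, 0, 0], 35],
    [[-0.018, -0.04, 0], [0, 0, 0], 35],
    [[-0.02, -0.044, 0], [0, 0, 0], 35],
    [[-0.02, -0.045, 0], [0, 0, 0], 35],
    [[-0.02, -0.045, 0], [0, 0, 0], 35],
    [[-0.02, -0.045, 0], [0, 0, 0], 35],
    [[-0.02, -0.045, 0], [0, 0, 0], 35],
    [[-0.02, -0.045, 0], [0, 0, 0], 35],
    [[-0.02, -0.045, 0], [0, 0, 0], 35],
    [[-0.02, -0.045, 0], [0, 0, 0], 35],
    [[-0.02, -0.045, 0], [0, 0, 0], 35],
    [[-0.02, -0.045, 0], [0, 0, 0], 35],
    [[-0.02, -0.045, 0.02], [0, 0, 0], 35],
    [[-0.02, -0.045, 0.02], [0, 0, 0], 35],
    [[-0.02, -0.045, 0.02], [0, 0, 0], 35],
    [[-0.01, -0.02, 0.02], [0, 0, 0], 35]
  ]
}}

```text
clock: 2.3
eef_pos: [566.5, 28.2, 224.3]
tcp_rot: [-3.141, 0.001, -2.929]
contact_force: [0.9, 1.2, 0.8]
opening: 0.349
```

```bash
cat >> h.py <<'E'
def go(target,rpy=None):
    "shift in tool axes (mm) and turn from the measured pose to a target"
    s=sense();R=Rn.from_euler('xyz',s['tcp_rot']);p=np.array(s['eef_pos'])
    print('clk',round(s['clock'],2),'pos',p.round(1),'rpy',s['tcp_rot'].round(3),'open',round(s['opening'],2),'F',s['contact_force'].round(1),'q',np.round(s['qpos'],2))
    print('shift mm',R.inv().apply(np.array(target)-p).round(1),'turn',(R.inv()*Rn.from_euler('xyz',rpy)).as_rotvec().round(3) if rpy is not None else '')
E
python3 -c "
from h import *
go([580,2,160],[np.pi,0,np.radians(192.3)])
f=grab_frame('side');crop(f,200,60,200,150,4,'pics/s2.png')"
```

```text
clk 2.3 pos [566.5  28.2 224.3] rpy [-3.141e+00  1.000e-03 -2.929e+00] open 0.35 F [0.9 1.2 0.8] q [ 0.05  0.27  1.77 -0.    1.1  -1.74]
shift mm [ -7.6 -28.4  64.3] turn [-0.001  0.001 -0.002]
```

View pics/s2.png

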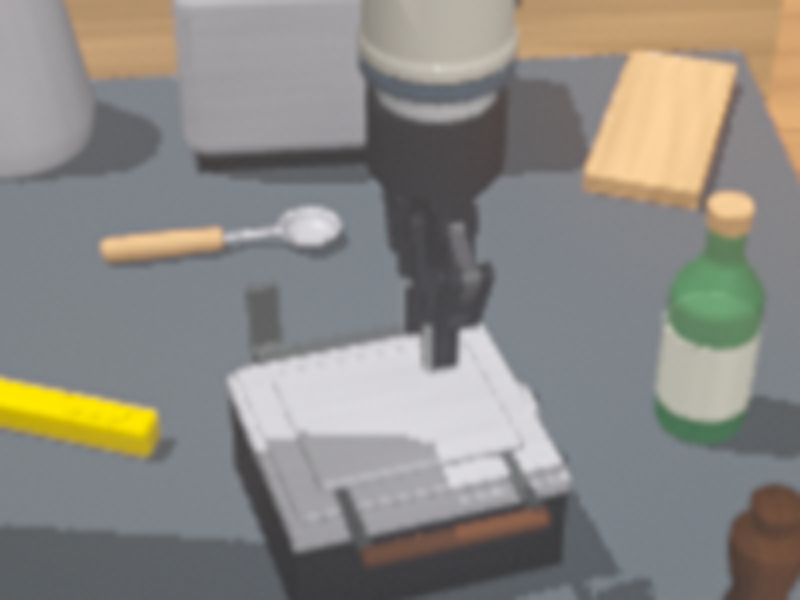

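The gripper is above the lid, short of the bar as computed, and the bar is clear at crop (365–550, 510–560). I'll move over it and down.

Request:
{"op": "play_rows", "data": {
  "moves": [
    [[-0.004, -0.014, 0.02], [0, 0, 0], 35],
    [[-0.004, -0.014, 0.03], [0, 0, 0], 35],
    [[0, 0, 0.03], [0, 0, 0], 35],
    [[0, 0, 0.025], [0, 0, 0], 35],
    [[0, 0, 0], [0, 0, 0], 35],
    [[0, 0, 0], [0, 0, 0], 35]
  ]
}}

```text
clock: 2.95
eef_pos: [578.3, 5.8, 120.2]
tcp_rot: [3.141, -0.001, -2.927]
contact_force: [-0.3, 0.8, 0.3]
opening: 0.351
```

```bash
python3 -c "
from h import *
go([580,2,71],[np.pi,0,np.radians(192.3)])
f=grab_frame('side');crop(f,245,120,120,90,6,'pics/s3.png')
print(proj(f,[[580,2,92],[580,2,118]])-[245,120])"
```

```text
clk 2.95 pos [578.3   5.8 120.2] rpy [ 3.141e+00 -1.000e-03 -2.927e+00] open 0.35 F [-0.3  0.8  0.3] q [ 0.01  0.41  1.83  0.    0.9  -1.78]
shift mm [-0.8 -4.1 49.2] turn [ 0.    -0.001 -0.   ]
[[67.82002434 74.27754327]
 [68.11319559 66.77740731]]
```

View pics/s3.png

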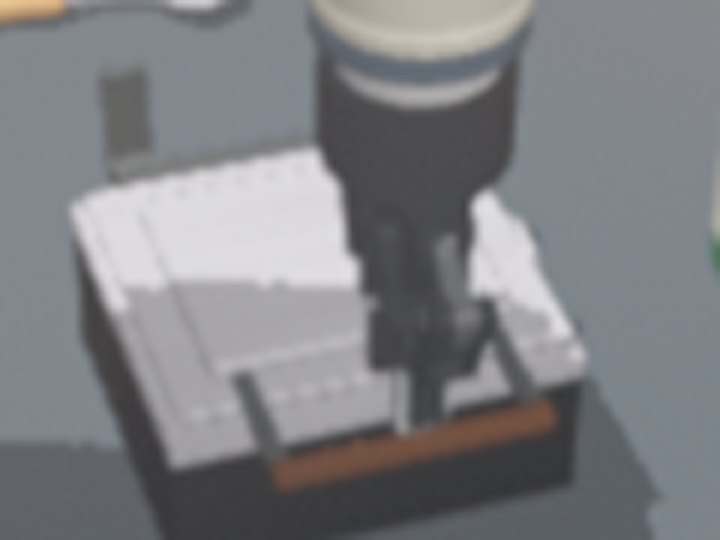

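The bar midpoint appears at crop (415,447), against a predicted (407,446), so they agree within about 2 mm. I'll descend and pinch.

Request:
{"op": "play_rows", "data": {
  "moves": [
    [[-0.001, -0.004, 0.005], [0, 0, 0], 35],
    [[0, 0, 0.012], [0, 0, 0], 35],
    [[0, 0, 0.012], [0, 0, 0], 35],
    [[0, 0, 0.012], [0, 0, 0], 35],
    [[0, 0, 0.008], [0, 0, 0], 35],
    [[0, 0, 0], [0, 0, 0], 35],
    [[0, 0, 0], [0, 0, 0], 25],
    [[0, 0, 0], [0, 0, 0], 10],
    [[0, 0, 0], [0, 0, 0], 5],
    [[0, 0, 0], [0, 0, 0], 5],
    [[0, 0, 0], [0, 0, 0], 5]
  ],
  "squeeze": 30
}}

```text
clock: 4.1
eef_pos: [579.7, 4.4, 71.0]
tcp_rot: [3.138, -0.0, -2.928]
contact_force: [-1.4, 15.3, -1.9]
opening: 0.15
```

```bash
cat > arc.py <<'E'
from h import *
u=np.array([np.cos(np.radians(102.3)),np.sin(np.radians(102.3)),0])
s=sense();R0=Rn.from_euler('xyz',s['tcp_rot']);p=np.array(s['eef_pos']);go(p)
# grasp pt relative to TCP: bar stays 21mm behind the TCP in tool; tool tilts by 0.5*theta about tool x
d=21.;N=40
def pose(th,tilt):
    # plane coords (u,z): bar relative to its start
    b=np.array([210-210*np.cos(th)+4*np.sin(th),210*np.sin(th)+4*np.cos(th)-4])
    tz=np.array([-np.sin(tilt),-np.cos(tilt)])   # tool z leaning to -u
    return b+d*tz, tilt
# tool y=+u, tool z=-up in plane at tilt 0
ths=np.linspace(0,1.75,N+1)
P=[pose(t,t*0.5) for t in ths]
for i in range(N):
    (a,ta),(b,tb)=P[i],P[i+1];dd=b-a
    ty=np.array([np.cos(ta),-np.sin(ta)]);tz=np.array([-np.sin(ta),-np.cos(ta)])
    print(i,'th%.3f'%ths[i+1],(dd@ty).round(2),(dd@tz).round(2),round(tb-ta,4))
E
python3 arc.py
```

```text
clk 4.1 pos [579.7   4.4  71. ] rpy [ 3.138 -0.    -2.928] open 0.15 F [-1.4 15.3 -1.9] q [ 0.    0.48  1.85  0.    0.81 -1.78]
shift mm [0. 0. 0.] turn 
0 th0.044 -0.08 -9.19 0.0219
1 th0.087 0.12 -9.18 0.0219
2 th0.131 0.32 -9.16 0.0219
3 th0.175 0.52 -9.14 0.0219
4 th0.219 0.72 -9.12 0.0219
5 th0.262 0.92 -9.09 0.0219
6 th0.306 1.11 -9.06 0.0219
7 th0.350 1.31 -9.02 0.0219
8 th0.394 1.51 -8.98 0.0219
9 th0.438 1.71 -8.93 0.0219
10 th0.481 1.9 -8.89 0.0219
11 th0.525 2.09 -8.83 0.0219
12 th0.569 2.29 -8.77 0.0219
13 th0.612 2.48 -8.71 0.0219
14 th0.656 2.67 -8.65 0.0219
15 th0.700 2.86 -8.57 0.0219
16 th0.744 3.04 -8.5 0.0219
17 th0.787 3.23 -8.42 0.0219
18 th0.831 3.41 -8.34 0.0219
19 th0.875 3.59 -8.25 0.0219
20 th0.919 3.77 -8.16 0.0219
21 th0.962 3.95 -8.07 0.0219
22 th1.006 4.12 -7.97 0.0219
23 th1.050 4.3 -7.87 0.0219
24 th1.094 4.47 -7.76 0.0219
25 th1.137 4.64 -7.65 0.0219
26 th1.181 4.8 -7.54 0.0219
27 th1.225 4.97 -7.42 0.0219
28 th1.269 5.13 -7.3 0.0219
29 th1.312 5.28 -7.18 0.0219
30 th1.356 5.44 -7.05 0.0219
31 th1.400 5.59 -6.92 0.0219
32 th1.444 5.74 -6.78 0.0219
33 th1.487 5.89 -6.65 0.0219
34 th1.531 6.03 -6.51 0.0219
35 th1.575 6.17 -6.36 0.0219
36 th1.619 6.31 -6.22 0.0219
37 th1.662 6.45 -6.07 0.0219
38 th1.706 6.58 -5.91 0.0219
39 th1.750 6.7 -5.76 0.0219
```

Gripped at 0.15 opening. The +y force says the bar sits about 3 mm further +u, so I'll relieve that and start the arc.

Request:
{"op": "play_rows", "data": {
  "moves": [
    [[0, 0.003, -0.001], [0, 0, 0], 5],
    [[0, 0, -0.005], [0.01, 0, 0], 5],
    [[0, 0, -0.009], [0.02, 0, 0], 5],
    [[0, 0.0002, -0.0092], [0.022, 0, 0], 5],
    [[0, 0.0004, -0.0092], [0.022, 0, 0], 5],
    [[0, 0.0006, -0.0091], [0.022, 0, 0], 5],
    [[0, 0.0008, -0.0091], [0.022, 0, 0], 5],
    [[0, 0.001, -0.0091], [0.022, 0, 0], 5],
    [[0, 0.0012, -0.009], [0.022, 0, 0], 5],
    [[0, 0.0014, -0.009], [0.022, 0, 0], 5]
  ],
  "squeeze": 35
}}

```text
clock: 5.1
eef_pos: [576.7, 16.6, 149.4]
tcp_rot: [-2.956, 0.0, -2.928]
contact_force: [-0.5, 2.5, -4.0]
opening: 0.149
```

```bash
cat > chk.py <<'E'
from h import *
C=np.array([552,124,0.]);U=np.array([np.cos(np.radians(102.3)),np.sin(np.radians(102.3)),0]);C=C+3*U
H=C+85*U+[0,0,88]
s=sense();R=Rn.from_euler('xyz',s['tcp_rot']).as_matrix();p=np.array(s['eef_pos']);b=p-21*R[:,2]
r=b-H;a,z=r@U,r[2];go(p)
print('bar u,z',round(a,1),round(z,1),'rad',round(np.hypot(a,z),1),'theta',round(np.arctan2(z,-a)-0.019,3),'tilt',round(np.arctan2(-R[:,2]@U,-R[2,2]),3))
E
python3 chk.py
```

```text
clk 5.1 pos [576.7  16.6 149.4] rpy [-2.956  0.    -2.928] open 0.15 F [-0.5  2.5 -4. ] q [ 0.14  0.37  1.83 -0.23  0.94 -1.51]
shift mm [0. 0. 0.] turn 
bar u,z -194.3 82.1 rad 210.9 theta 0.381 tilt 0.185
```

Request:
{"op": "play_rows", "data": {
  "moves": [
    [[0, 0.0016, -0.009], [0.022, 0, 0], 5],
    [[0, 0.0018, -0.0089], [0.022, 0, 0], 5],
    [[0, 0.002, -0.0088], [0.022, 0, 0], 5],
    [[0, 0.0022, -0.0088], [0.022, 0, 0], 5],
    [[0, 0.0024, -0.0087], [0.022, 0, 0], 5],
    [[0, 0.0026, -0.0087], [0.022, 0, 0], 5],
    [[0, 0.0028, -0.0086], [0.022, 0, 0], 5],
    [[0, 0.003, -0.0085], [0.022, 0, 0], 5],
    [[0, 0.0032, -0.0084], [0.022, 0, 0], 5],
    [[0, 0.0034, -0.0083], [0.022, 0, 0], 5],
    [[0, 0.0036, -0.0083], [0.022, 0, 0], 5],
    [[0, 0.0038, -0.0082], [0.022, 0, 0], 5],
    [[0, 0.004, -0.0081], [0.022, 0, 0], 5],
    [[0, 0.0041, -0.008], [0.022, 0, 0], 5]
  ]
}}

```text
clock: 6.5
eef_pos: [559.9, 89.3, 248.4]
tcp_rot: [-2.645, -0.002, -2.929]
contact_force: [-7.7, -6.3, 1.3]
opening: 0.15
```

```bash
python3 chk.py
```

```text
clk 6.5 pos [559.9  89.3 248.4] rpy [-2.645e+00 -2.000e-03 -2.929e+00] open 0.15 F [-7.7 -6.3  1.3] q [ 0.44  0.31  1.75 -0.51  1.25 -1.14]
shift mm [0. 0. 0.] turn 
bar u,z -113.5 178.9 rad 211.9 theta 0.986 tilt 0.496
```

Request:
{"op": "play_rows", "data": {
  "moves": [
    [[0, 0.0043, -0.0079], [0.022, 0, 0], 5],
    [[0, 0.0045, -0.0078], [0.022, 0, 0], 5],
    [[0, 0.0046, -0.0077], [0.022, 0, 0], 5],
    [[0, 0.0048, -0.0075], [0.022, 0, 0], 5],
    [[0, 0.005, -0.0074], [0.022, 0, 0], 5],
    [[0, 0.0051, -0.0073], [0.022, 0, 0], 5],
    [[0, 0.0053, -0.0072], [0.022, 0, 0], 5],
    [[0, 0.0054, -0.0071], [0.022, 0, 0], 5],
    [[0, 0.0056, -0.0069], [0.022, 0, 0], 5],
    [[0, 0.0057, -0.0068], [0.022, 0, 0], 5],
    [[0, 0.0059, -0.0067], [0.022, 0, 0], 5],
    [[0, 0.006, -0.0065], [0.022, 0, 0], 5]
  ]
}}

```text
clock: 7.7
eef_pos: [538.1, 186.9, 285.2]
tcp_rot: [-2.38, -0.001, -2.931]
contact_force: [-15.0, -5.8, 14.0]
opening: 0.149
```

```bash
python3 chk.py
```

```text
clk 7.7 pos [538.1 186.9 285.2] rpy [-2.380e+00 -1.000e-03 -2.931e+00] open 0.15 F [-15.   -5.8  14. ] q [ 0.71  0.42  1.63 -0.65  1.53 -0.9 ]
shift mm [0. 0. 0.] turn 
bar u,z -9.1 212.4 rad 212.6 theta 1.509 tilt 0.762
```

Request:
{"op": "play_rows", "data": {
  "moves": [
    [[0.001, 0.0033, -0.0045], [0.011, 0, 0], 5],
    [[0.001, 0.0033, -0.0045], [0.011, 0, 0], 5],
    [[0, 0.0031, -0.0032], [0.011, 0, 0], 5],
    [[0, 0.0031, -0.0031], [0.011, 0, 0], 5],
    [[0, 0.0032, -0.0031], [0.011, 0, 0], 5],
    [[0, 0.0032, -0.003], [0.011, 0, 0], 5],
    [[0, 0.0032, -0.003], [0.011, 0, 0], 5],
    [[0, 0.0033, -0.003], [0.011, 0, 0], 5]
  ]
}}

```text
clock: 8.5
eef_pos: [529.3, 224.3, 284.9]
tcp_rot: [-2.295, 0.001, -2.929]
contact_force: [-8.2, -2.5, 7.7]
opening: 0.152
```

```bash
python3 chk.py
```

```text
clk 8.5 pos [529.3 224.3 284.9] rpy [-2.295e+00  1.000e-03 -2.929e+00] open 0.15 F [-8.2 -2.5  7.7] q [ 0.78  0.48  1.58 -0.68  1.61 -0.84]
shift mm [0. 0. 0.] turn 
bar u,z 30.6 210.8 rad 213.0 theta 1.696 tilt 0.846
```

Request:
{"op": "play_rows", "data": {
  "moves": [
    [[0.0005, 0.0025, -0.0025], [0.005, 0, 0], 5],
    [[0.0005, 0.0025, -0.002], [0.005, 0, 0], 5],
    [[0, 0.0025, -0.002], [0.005, 0, 0], 5],
    [[0, 0.002, -0.0015], [0.005, 0, 0], 5],
    [[0, 0, 0], [0, 0, 0], 5]
  ]
}}

```text
clock: 9.0
eef_pos: [526.5, 236.7, 283.1]
tcp_rot: [-2.276, 0.003, -2.927]
contact_force: [-5.2, -0.6, 8.0]
opening: 0.152
```

```bash
python3 chk.py
```

```text
clk 9.0 pos [526.5 236.7 283.1] rpy [-2.276  0.003 -2.927] open 0.15 F [-5.2 -0.6  8. ] q [ 0.81  0.5   1.56 -0.69  1.63 -0.82]
shift mm [0. 0. 0.] turn 
bar u,z 43.5 208.7 rad 213.2 theta 1.757 tilt 0.865
```

Request:
{"op": "play_rows", "data": {
  "moves": [
    [[0, 0.0016, -0.0013], [0, 0, 0], 5],
    [[0, 0.0016, -0.0013], [0, 0, 0], 5],
    [[0, 0.0016, -0.0013], [0, 0, 0], 5],
    [[0, 0, 0], [0, 0, 0], 5]
  ]
}}

```text
clock: 9.4
eef_pos: [526.2, 237.6, 283.2]
tcp_rot: [-2.267, 0.002, -2.93]
contact_force: [5.4, -27.7, 8.4]
opening: 0.148
```

```bash
python3 chk.py
```

```text
clk 9.4 pos [526.2 237.6 283.2] rpy [-2.267e+00  2.000e-03 -2.930e+00] open 0.15 F [  5.4 -27.7   8.4] q [ 0.81  0.51  1.56 -0.69  1.64 -0.82]
shift mm [0. 0. 0.] turn 
bar u,z 44.6 208.7 rad 213.4 theta 1.762 tilt 0.875
```

The stop is reached (–28 N in y). I'll ease back, release and withdraw along the tool axis.

Request:
{"op": "play_rows", "data": {
  "moves": [
    [[0, -0.0016, 0.0013], [0, 0, 0], 5],
    [[0, -0.0014, 0.001], [0, 0, 0], 12],
    [[0, 0, 0], [0, 0, 0], 25],
    [[0, 0, 0], [0, 0, 0], 38],
    [[0, 0, 0], [0, 0, 0], 38],
    [[0, 0, -0.006], [0, 0, 0], 38],
    [[0, 0, -0.015], [0, 0, 0], 38],
    [[0, 0, -0.025], [0, 0, 0], 38],
    [[0, 0, -0.03], [0, 0, 0], 38],
    [[0, 0, -0.03], [0, 0, 0], 38],
    [[0, 0, -0.02], [0, 0, 0], 38]
  ]
}}

```text
clock: 10.5
eef_pos: [505.0, 334.4, 364.9]
tcp_rot: [-2.279, 0.002, -2.926]
contact_force: [-0.3, -0.4, -0.5]
opening: 0.377
```

```bash
python3 -c "
from h import *
go([470,60,330],[np.pi,0,np.radians(106.2)])
f=grab_frame('side');crop(f,200,30,200,150,4,'pics/s4.png')"
```

```text
clk 10.5 pos [505.  334.4 364.9] rpy [-2.279e+00  2.000e-03 -2.926e+00] open 0.38 F [-0.3 -0.4 -0.5] q [ 0.92  0.52  1.34 -0.65  1.86 -0.87]
shift mm [  92.9 -143.2  220.5] turn [-0.688  0.646  1.401]
```

View pics/s4.png

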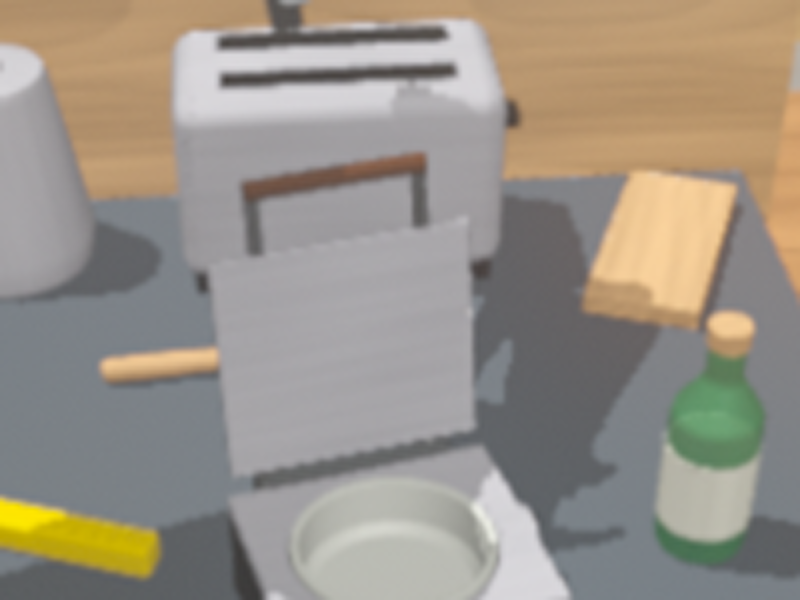

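The lid leans back open with the pot visible. I'll turn the tool upright in place (yaw 106°).

Request:
{"op": "play_rows", "data": {
  "moves": [
    [[0, 0, -0.01], [-0.057, 0.054, 0.117], 60],
    [[0, 0, -0.01], [-0.057, 0.054, 0.117], 80],
    [[0, 0, 0], [-0.057, 0.054, 0.117], 80],
    [[0, 0, 0], [-0.057, 0.054, 0.117], 80],
    [[0, 0, 0], [-0.057, 0.054, 0.117], 80],
    [[0, 0, 0], [-0.057, 0.054, 0.117], 80],
    [[0, 0, 0], [-0.057, 0.054, 0.117], 80],
    [[0, 0, 0], [-0.057, 0.054, 0.117], 80],
    [[0, 0, 0], [-0.057, 0.054, 0.117], 80],
    [[0, 0, 0], [-0.057, 0.054, 0.117], 80],
    [[0, 0, 0], [-0.057, 0.054, 0.117], 80],
    [[0, 0, 0], [-0.057, 0.054, 0.117], 80]
  ]
}}

```text
clock: 11.75
eef_pos: [502.9, 346.5, 376.7]
tcp_rot: [-3.14, 0.001, 1.844]
contact_force: [0.2, -0.3, 0.2]
opening: 0.802
```

```bash
python3 -c "
from h import *
go([430,-225,200],[np.pi,0,np.radians(106.2)])"
```

```text
clk 11.75 pos [502.9 346.5 376.7] rpy [-3.140e+00  1.000e-03  1.844e+00] open 0.8 F [ 0.2 -0.3  0.2] q [ 0.6   0.23  1.48 -0.    1.43  0.33]
shift mm [-530.6 -223.8  177.7] turn [-0.002  0.001 -0.01 ]
```

Request:
{"op": "play_rows", "data": {
  "moves": [
    [[-0.02, -0.02, 0], [0, 0, -0.01], 80],
    [[-0.035, -0.03, 0], [0, 0, 0], 80],
    [[-0.04, -0.03, 0], [0, 0, 0], 80],
    [[-0.045, -0.02, 0], [0, 0, 0], 80],
    [[-0.045, -0.015, 0], [0, 0, 0], 80],
    [[-0.045, -0.015, 0], [0, 0, 0], 80],
    [[-0.045, -0.015, 0], [0, 0, 0], 80],
    [[-0.045, -0.015, 0.02], [0, 0, 0], 80],
    [[-0.045, -0.015, 0.03], [0, 0, 0], 80],
    [[-0.045, -0.015, 0.03], [0, 0, 0], 80],
    [[-0.045, -0.015, 0.03], [0, 0, 0], 80],
    [[-0.04, -0.012, 0.03], [0, 0, 0], 80],
    [[-0.025, -0.007, 0.02], [0, 0, 0], 80],
    [[-0.01, 0, 0.018], [0, 0, 0], 80],
    [[0, 0, 0], [0, 0, 0], 80]
  ]
}}

```text
clock: 13.25
eef_pos: [437.0, -208.5, 210.3]
tcp_rot: [-3.134, 0.001, 1.857]
contact_force: [0.6, 0.4, 0.1]
opening: 0.798
```

Run:
```python
from h import *
go([430,-225,120],[np.pi,0,np.radians(106.2)])
f=grab_frame('top');crop(f,195,140,200,125,4,'pics/t2.png')
g=grab_frame('side');crop(g,220,220,100,125,4,'pics/s5.png')
cv2.imwrite('pics/pair.png',np.hstack([cv2.imread('pics/s5.png'),cv2.resize(cv2.imread('pics/t2.png'),(400,250)).repeat(2,0)[:500]]))
```

```text
clk 13.25 pos [ 437.  -208.5  210.3] rpy [-3.134e+00  1.000e-03  1.857e+00] open 0.8 F [0.6 0.4 0.1] q [-0.44  0.16  1.95 -0.01  1.04 -0.73]
shift mm [-13.7 -10.7  90.4] turn [-0.007  0.001  0.003]
```

View pics/t2.png

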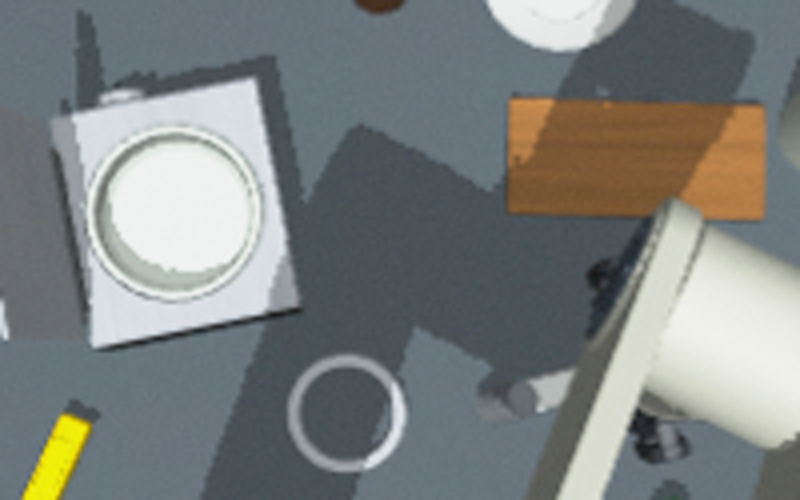

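Pot rim centre is at crop (174,211). The gripper stands over the thermometer's handle, with the head visible at crop (505,398). I'll measure the pot, then descend.

Run:
```python
from h import *
f=grab_frame('top');T=lambda u,v:(195+u/4,140+v/4)
print('rim c',ray(f,T(174,211),85).round(1))
c=np.array([ray(f,T(*p),82)[:2] for p in((52,118),(258,78),(299,308),(92,347))]);print(c.round(0),c.mean(0).round(1))
for a,b in((1,0),(2,3),(2,1),(3,0)):
    d=c[b]-c[a];print(np.degrees(np.arctan2(d[1],d[0])).round(1))
g=grab_frame('side')
for n,F in(('top',f),('side',g)):
    print(n,proj(F,[[430,-225,28],[413,-167,28]]).round(1))
go([429,-221,3],[np.pi,0,np.radians(106.2)])
```

```text
rim c [552.3 125.2  85. ]
[[626. 228.]
 [664.  61.]
 [477.  22.]
 [441. 187.]] [551.9 124.4]
103.0
102.4
11.9
12.4
top [[343.3 234.2]
 [325.9 238.8]]
side [[257.1 288.3]
 [249.2 268.1]]
clk 13.45 pos [ 438.7 -207.4  213.4] rpy [-3.138  0.004  1.859] open 0.81 F [ 0.3 -0.5  0.6] q [-0.44  0.15  1.94 -0.01  1.04 -0.73]
shift mm [ -9.3 -12.4 210.5] turn [-0.003  0.004  0.006]
```

View pics/s5.png

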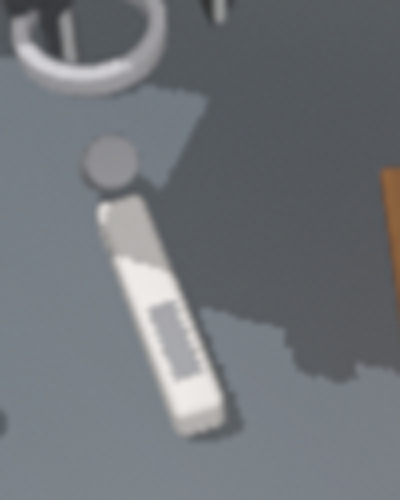

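The handle's centreline matches the prediction at crop (148,273). Descending.

Request:
{"op": "play_rows", "data": {
  "moves": [
    [[-0.005, -0.006, 0.02], [0, 0, 0.006], 80],
    [[-0.004, -0.006, 0.04], [0, 0, 0], 80],
    [[0, 0, 0.045], [0, 0, 0], 80],
    [[0, 0, 0.035], [0, 0, 0], 80],
    [[0, 0, 0.025], [0, 0, 0], 80],
    [[0, 0, 0.02], [0, 0, 0], 80],
    [[0, 0, 0.012], [0, 0, 0], 80],
    [[0, 0, 0.009], [0, 0, 0], 80],
    [[0, 0, 0], [0, 0, 0], 80]
  ]
}}

```text
clock: 14.35
eef_pos: [428.6, -220.7, 6.2]
tcp_rot: [-3.137, 0.003, 1.853]
contact_force: [-0.1, 0.9, -0.6]
opening: 0.8
```

Run:
```python
from h import *
go([429,-221,3],[np.pi,0,np.radians(106.2)])
g=grab_frame('side');crop(g,215,230,80,100,6,'pics/s6.png')
```

```text
clk 14.35 pos [ 428.6 -220.7    6.2] rpy [-3.137e+00  3.000e-03  1.853e+00] open 0.8 F [-0.1  0.9 -0.6] q [-0.47  0.48  2.09 -0.01  0.57 -0.75]
shift mm [-0.4  0.3  3.2] turn [-0.005  0.003 -0.   ]
```

View pics/s6.png

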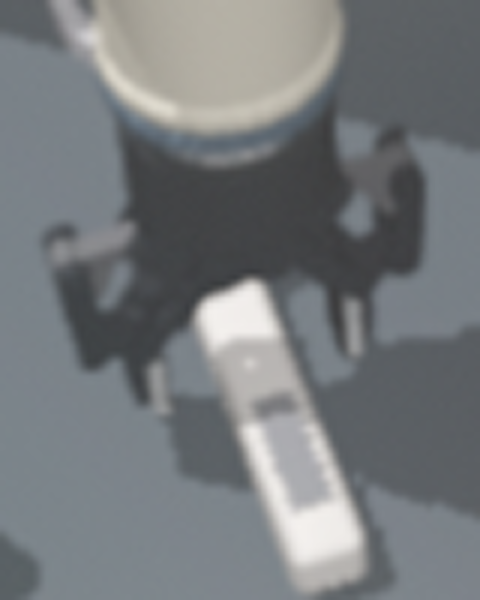

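The fingers straddle the handle centrally (tips at crop (160,400) and (355,350)). I'll go down 3 mm, close and lift.

Request:
{"op": "play_rows", "data": {
  "moves": [
    [[0, 0, 0.003], [0, 0, 0], 70],
    [[0, 0, 0], [0, 0, 0], 50],
    [[0, 0, 0], [0, 0, 0], 38],
    [[0, 0, 0], [0, 0, 0], 20],
    [[0, 0, 0], [0, 0, 0], 20],
    [[0, 0, 0], [0, 0, 0], 20],
    [[0, 0, 0], [0, 0, 0], 20],
    [[0, 0, -0.003], [0, 0, 0], 20],
    [[0, 0, -0.015], [0, 0, 0], 20],
    [[0, 0, -0.03], [0, 0, 0], 20],
    [[0, 0, -0.04], [0, 0, 0], 20],
    [[0, 0, -0.04], [0, 0, 0], 20],
    [[0, 0, -0.04], [0, 0, 0], 20],
    [[0, 0, -0.02], [0, 0, 0], 20],
    [[0, 0, 0], [0, 0, 0], 20]
  ],
  "squeeze": 50
}}

```text
clock: 15.9
eef_pos: [430.7, -220.9, 194.5]
tcp_rot: [-3.141, 0.008, 1.853]
contact_force: [0.6, -0.5, -1.1]
opening: 0.319
```

Run:
```python
from h import *
go([428.6,-220.7,190])
f=grab_frame('top');crop(f,290,190,100,75,4,'pics/t7.png')
g=grab_frame('side');crop(g,200,170,100,150,4,'pics/s7.png')
a=cv2.imread('pics/t7.png');b=cv2.imread('pics/s7.png')
o=np.zeros((600,800,3),np.uint8);o[:300,:400]=a;o[:,400:]=b;cv2.imwrite('pics/p7.png',o)
```

```text
clk 15.9 pos [ 430.7 -220.9  194.5] rpy [-3.141  0.008  1.853] open 0.32 F [ 0.6 -0.5 -1.1] q [-0.47  0.17  1.97 -0.01  0.99 -0.75]
shift mm [ 0.8 -1.9  4.5] turn
```

View pics/p7.png

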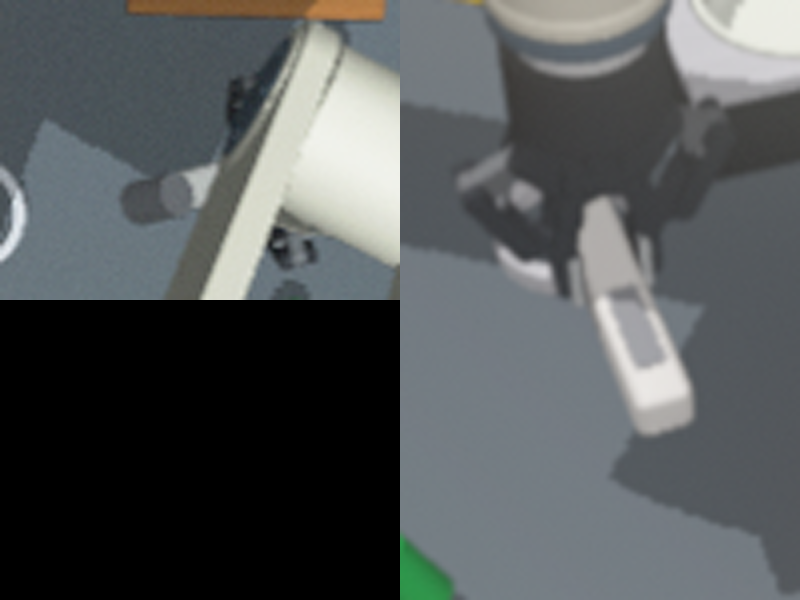

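The thermometer is held level. The head cap is at top px (334.3,238.8) and the tail's top edge at about side px (263.9,269.5). I'll compute where its origin lies relative to the TCP.

Run:
```python
from h import *
f=grab_frame('top');g=grab_frame('side');s=sense();R=Rn.from_euler('xyz',s['tcp_rot']).as_matrix();p=s['eef_pos'];zu=190
for n,X,xo in(('cap',ray(f,(290+177/4,190+195/4),zu+57),64.2),('tail',ray(g,(200+262/4,170+399/4),zu+28),-90)):
    d=R.T@(X-p);print(n,X.round(1),'in tool',d.round(1),'origin at tool x',(d[0]-xo).round(1))
U=np.array([np.cos(np.radians(102.5)),np.sin(np.radians(102.5)),0]);pot=np.array([552.2,125,42]) 
lens=pot-150*np.cos(np.radians(55))*U+[0,0,150*np.sin(np.radians(55))]
print('lens',lens.round(1))
for ox in(0,-4,-8):
    org=lens-90*U-[0,0,20];tcp=org-ox*U+[0,0,4.5];print(ox,tcp.round(1));
go(tcp,[np.pi,0,np.radians(102.5)])
```

```text
cap [ 410.7 -164.   247. ] in tool [ 58.1  -1.6 -57.2] origin at tool x -6.1
tail [ 454.4 -314.1  218. ] in tool [-98.2  -1.2 -27.9] origin at tool x -8.2
lens [570.8  41.  164.9]
0 [590.3 -46.9 149.4]
-4 [589.4 -43.  149.4]
-8 [588.6 -39.1 149.4]
clk 16.1 pos [ 428.1 -219.6  189.9] rpy [-3.135e+00  2.000e-03  1.852e+00] open 0.32 F [ 0.1  0.4 -1.6] q [-0.47  0.18  1.97 -0.01  0.99 -0.75]
shift mm [128.9 204.6  39. ] turn [-0.006  0.002  0.063]
```

Request:
{"op": "play_rows", "data": {
  "moves": [
    [[0.01, 0.015, 0], [0, 0, 0], 20],
    [[0.018, 0.03, 0], [0, 0, 0], 20],
    [[0.022, 0.035, 0], [0, 0, 0], 20],
    [[0.022, 0.035, 0], [0, 0, 0], 20],
    [[0.022, 0.035, 0], [0, 0, 0], 20],
    [[0.018, 0.03, 0.005], [0, 0, 0], 20],
    [[0.01, 0.015, 0.01], [0, 0, 0], 20],
    [[0.005, 0.009, 0.01], [0, 0, 0.02], 20],
    [[0, 0, 0.01], [0, 0, 0.02], 20],
    [[0, 0, 0.005], [0, 0, 0.02], 20],
    [[0, 0, 0.002], [0, 0, 0.003], 20],
    [[0, 0, 0], [0, 0, 0], 20],
    [[0, 0, 0], [0, 0, 0], 20],
    [[0, 0, 0], [0, 0, 0], 20]
  ]
}}

```text
clock: 17.5
eef_pos: [589.7, -41.9, 148.5]
tcp_rot: [-3.138, 0.004, 1.789]
contact_force: [0.9, 1.5, -0.4]
opening: 0.316
```

```bash
cat > aim.py <<'E'
from h import *
go([588.8,-40,148],[np.pi,0,np.radians(102.5)])
s=sense();R=Rn.from_euler('xyz',s['tcp_rot']).as_matrix();p=s['eef_pos']
lens=p+R@np.array([83,0,3-20.]);d=R@np.array([np.cos(np.radians(55)),0,np.sin(np.radians(55))]);h=lens+d*(42-lens[2])/d[2]
print('lens',lens.round(1),'hits floor',h.round(1),'dist',np.linalg.norm(h-lens).round(1),'off',(h-[552.2,125,42]).round(1))
E
python3 aim.py
python3 - <<'E'
from h import *
f=grab_frame('top');crop(f,195,140,130,100,3,'pics/a.png')
g=grab_frame('side');crop(g,230,90,130,150,3,'pics/b.png')
a=cv2.imread('pics/a.png');b=cv2.imread('pics/b.png')
o=np.zeros((450,780,3),np.uint8);o[:300,:390]=a;o[:,390:]=b;cv2.imwrite('pics/p8.png',o)
E
```

```text
clk 17.5 pos [589.7 -41.9 148.5] rpy [-3.138  0.004  1.789] open 0.32 F [ 0.9  1.5 -0.4] q [-0.07  0.39  1.78 -0.01  0.97 -0.29]
shift mm [ 2.1 -0.5  0.5] turn [-0.004  0.004  0.   ]
lens [571.8  39.2 165.2] hits floor [552.8 122.6  42. ] dist 150.0 off [ 0.6 -2.4  0. ]
```

View pics/p8.png

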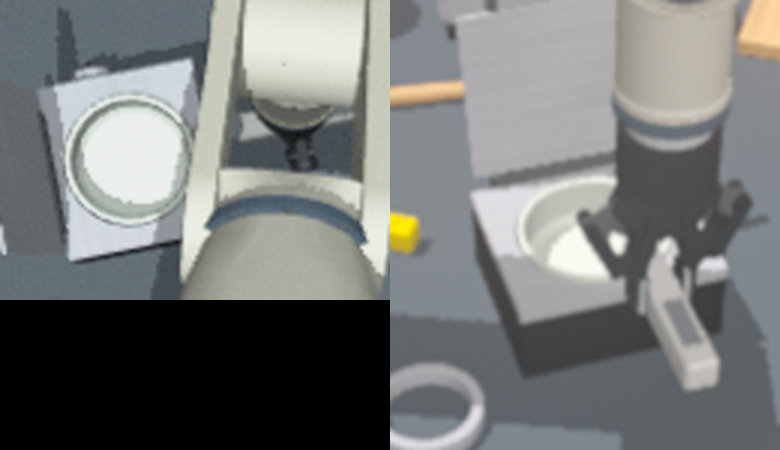

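The head is over the pot's edge and clear of everything, and the lid is open. The computed aim is within about 2.5 mm at 150 mm. I'll nudge 1.5 mm and hold for about 3 s.

Request:
{"op": "play_rows", "data": {
  "moves": [
    [[0.0015, 0, 0], [0, 0, 0], 20],
    [[0, 0, 0], [0, 0, 0], 20],
    [[0, 0, 0], [0, 0, 0], 20],
    [[0, 0, 0], [0, 0, 0], 20],
    [[0, 0, 0], [0, 0, 0], 20],
    [[0, 0, 0], [0, 0, 0], 20],
    [[0, 0, 0], [0, 0, 0], 20],
    [[0, 0, 0], [0, 0, 0], 20],
    [[0, 0, 0], [0, 0, 0], 20],
    [[0, 0, 0], [0, 0, 0], 20],
    [[0, 0, 0], [0, 0, 0], 20],
    [[0, 0, 0], [0, 0, 0], 20],
    [[0, 0, 0], [0, 0, 0], 20],
    [[0, 0, 0], [0, 0, 0], 20],
    [[0, 0, 0], [0, 0, 0], 20],
    [[0, 0, 0], [0, 0, 0], 20],
    [[0, 0, 0], [0, 0, 0], 20],
    [[0, 0, 0], [0, 0, 0], 20],
    [[0, 0, 0], [0, 0, 0], 20],
    [[0, 0, 0], [0, 0, 0], 20]
  ]
}}

```text
clock: 19.6
eef_pos: [589.3, -40.1, 148.0]
tcp_rot: [-3.137, 0.004, 1.789]
contact_force: [0.3, -0.5, -1.7]
opening: 0.316
```

Request:
{"op": "play_rows", "data": {
  "moves": [
    [[0, 0, 0], [0, 0, 0], 20],
    [[0, 0, 0], [0, 0, 0], 20],
    [[0, 0, 0], [0, 0, 0], 20],
    [[0, 0, 0], [0, 0, 0], 20],
    [[0, 0, 0], [0, 0, 0], 20],
    [[0, 0, 0], [0, 0, 0], 20],
    [[0, 0, 0], [0, 0, 0], 20],
    [[0, 0, 0], [0, 0, 0], 20],
    [[0, 0, 0], [0, 0, 0], 20],
    [[0, 0, 0], [0, 0, 0], 20]
  ]
}}

```text
clock: 20.6
eef_pos: [589.2, -40.1, 148.0]
tcp_rot: [-3.137, 0.004, 1.79]
contact_force: [0.3, 0.2, -1.7]
opening: 0.319
```

```bash
python3 aim.py
python3 - <<'E'
from h import *
# rest middle (619.5,-258.5), thermometer yaw 90; TCP = origin + 7 mm along axis
go([619.5,-251.5,60],[np.pi,0,np.pi/2])
E
```

```text
clk 20.6 pos [589.2 -40.1 148. ] rpy [-3.137  0.004  1.79 ] open 0.32 F [ 0.3  0.2 -1.7] q [-0.07  0.39  1.78 -0.01  0.97 -0.28]
shift mm [ 0.2 -0.4 -0. ] turn [-0.004  0.004  0.001]
lens [571.3  41.  164.6] hits floor [552.3 124.1  42. ] dist 149.3 off [ 0.1 -0.9  0. ]
clk 20.6 pos [589.2 -40.1 148. ] rpy [-3.137  0.004  1.79 ] open 0.32 F [ 0.3  0.2 -1.7] q [-0.07  0.39  1.78 -0.01  0.97 -0.28]
shift mm [-212.6  -16.    88.8] turn [-0.004  0.004  0.219]
```

Held steady for about 3 s; computed aim is within 1 mm at 149 mm. Now to the rest.

Request:
{"op": "play_rows", "data": {
  "moves": [
    [[-0.01, 0, -0.005], [0, 0, 0], 20],
    [[-0.025, -0.002, 0], [0, 0, 0], 20],
    [[-0.035, -0.003, 0], [0, 0, 0], 20],
    [[-0.035, -0.003, 0], [0, 0, 0], 20],
    [[-0.035, -0.003, 0], [0, 0, 0], 20],
    [[-0.035, -0.003, 0], [0, 0, 0], 20],
    [[-0.025, -0.002, 0.01], [0, 0, 0.04], 20],
    [[-0.01, 0, 0.02], [0, 0, 0.06], 20],
    [[0, 0, 0.02], [0, 0, 0.06], 20],
    [[0, 0, 0.02], [0, 0, 0.04], 20],
    [[0, 0, 0.015], [0, 0, 0.019], 20],
    [[0, 0, 0.005], [0, 0, 0], 20],
    [[0, 0, 0], [0, 0, 0], 20],
    [[0, 0, 0], [0, 0, 0], 20]
  ]
}}

```text
clock: 22.0
eef_pos: [619.1, -249.3, 64.7]
tcp_rot: [-3.139, 0.005, 1.571]
contact_force: [-0.5, 0.4, -1.5]
opening: 0.314
```

Run:
```python
from h import *
go([619.5,-251.5,21],[np.pi,0,np.pi/2])
g=grab_frame('side');f=grab_frame('top')
for n,F in(('top',f),('side',g)):
    m=cv2.inRange(cv2.cvtColor(F["pixels"],cv2.COLOR_RGB2HSV),(5,100,60),(20,255,255));m[:,:300]=0
    if n=='side': m[:240]=0; m[:,390:]=0
    else: m[:150]=0;m[210:]=0;m[:,400:]=0
    p=cv2.findNonZero(m);b=cv2.boxPoints(cv2.minAreaRect(p));print(n,[ray(F,q,18).round(0)[:2] for q in b])
```

```text
clk 22.0 pos [ 619.1 -249.3   64.7] rpy [-3.139  0.005  1.571] open 0.31 F [-0.5  0.4 -1.5] q [-0.38  0.6   1.65 -0.01  0.89 -0.38]
shift mm [-2.   0.5 43.7] turn [-0.002  0.005  0.001]
top [array([ 666., -150.]), array([ 672., -366.]), array([ 575., -367.]), array([ 569., -152.])]
side [array([ 569., -157.]), array([ 680., -146.]), array([ 666., -371.]), array([ 569., -377.])]
```

Request:
{"op": "play_rows", "data": {
  "moves": [
    [[-0.002, 0, 0.008], [0, 0, 0], 20],
    [[0, 0, 0.01], [0, 0, 0], 20],
    [[0, 0, 0.008], [0, 0, 0], 20],
    [[0, 0, 0.006], [0, 0, 0], 20],
    [[0, 0, 0.004], [0, 0, 0], 20],
    [[0, 0, 0.002], [0, 0, 0], 20],
    [[0, 0, 0.002], [0, 0, 0], 20],
    [[0, 0, 0.001], [0, 0, 0], 20],
    [[0, 0, 0], [0, 0, 0], 20],
    [[0, 0, 0], [0, 0, 0], 20]
  ]
}}

```text
clock: 23.1
eef_pos: [618.5, -251.3, 23.0]
tcp_rot: [-3.138, 0.005, 1.571]
contact_force: [-0.0, 0.6, -1.4]
opening: 0.316
```

No contact yet, so I'll continue in 0.5 mm steps.

Request:
{"op": "play_rows", "data": {
  "moves": [
    [[0, 0, 0.0005], [0, 0, 0], 20],
    [[0, 0, 0.0005], [0, 0, 0], 20],
    [[0, 0, 0.0005], [0, 0, 0], 20],
    [[0, 0, 0], [0, 0, 0], 20],
    [[0, 0, 0], [0, 0, 0], 20]
  ]
}}

```text
clock: 23.6
eef_pos: [618.4, -251.3, 22.0]
tcp_rot: [-3.138, 0.005, 1.57]
contact_force: [-1.7, 0.3, 5.3]
opening: 0.321
```

Contact (Fz from –1.4 to +5.3 N). I'll release slowly and rise.

Request:
{"op": "play_rows", "data": {
  "moves": [
    [[0, 0, 0], [0, 0, 0], 30],
    [[0, 0, 0], [0, 0, 0], 36],
    [[0, 0, 0], [0, 0, 0], 45],
    [[0, 0, 0], [0, 0, 0], 60],
    [[0, 0, 0], [0, 0, 0], 75],
    [[0, 0, 0], [0, 0, 0], 75],
    [[0, 0, -0.01], [0, 0, 0], 75],
    [[0, 0, -0.02], [0, 0, 0], 75],
    [[0, 0, -0.035], [0, 0, 0], 75],
    [[0, 0, -0.04], [0, 0, 0], 75],
    [[0, 0, -0.04], [0, 0, 0], 75],
    [[0, 0, -0.04], [0, 0, 0], 75],
    [[-0.01, -0.03, -0.02], [0, 0, 0], 75],
    [[0, -0.045, 0], [0, 0, 0], 75],
    [[0, -0.045, 0], [0, 0, 0], 75],
    [[0, -0.045, 0], [0, 0, 0], 75],
    [[0, -0.045, 0], [0, 0, 0], 75],
    [[0, -0.03, 0], [0, 0, 0], 75],
    [[0, -0.01, 0], [0, 0, 0], 75],
    [[0, 0, 0], [0, 0, 0], 75]
  ]
}}

```text
clock: 25.6
eef_pos: [368.6, -260.4, 228.1]
tcp_rot: [-3.139, 0.005, 1.569]
contact_force: [-0.3, -0.2, 0.4]
opening: 0.748
```

Run:
```python
from h import *
go([400,-260,200])
f=grab_frame('top');g=grab_frame('side')
cv2.imwrite('pics/fin.png',cv2.resize(np.hstack([f['pixels'][90:290,190:440],g['pixels'][70:400,200:430][:200*0+330]][:1])[:,:,::-1],None,fx=1,fy=1)) if 0 else None
a=cv2.resize(f['pixels'][100:260,180:430],None,fx=1.6,fy=1.6);b=cv2.resize(g['pixels'][90:400,190:420],None,fx=1.7,fy=1.7)
o=np.zeros((b.shape[0],a.shape[1]+b.shape[1],3),np.uint8);o[:a.shape[0],:a.shape[1]]=a;o[:,a.shape[1]:]=b;print(o.shape);cv2.imwrite('pics/fin.png',o[:,:,::-1])
for n,F,box in(('top',f,(315,160,388,200)),('side',g,(315,258,372,345))):
    x0,y0,x1,y1=box;h=cv2.cvtColor(F['pixels'],cv2.COLOR_RGB2HSV)[y0:y1,x0:x1]
    m=cv2.inRange(h,(0,0,120),(180,60,255));c=max(cv2.findContours(cv2.morphologyEx(m,cv2.MORPH_CLOSE,np.ones((5,5))),0,2)[0],key=cv2.contourArea)+[x0,y0]
    q=cv2.boxPoints(cv2.minAreaRect(c));print(n,cv2.contourArea(c),[ray(F,p,46).round(0)[:2] for p in q])
```

```text
clk 25.6 pos [ 368.6 -260.4  228.1] rpy [-3.139  0.005  1.569] open 0.75 F [-0.3 -0.2  0.4] q [-0.61  0.08  1.99 -0.01  1.07 -0.61]
shift mm [ 0.6 31.5 28. ] turn 
(527, 791, 3)
top 719.0 [array([ 676., -123.]), array([ 682., -345.]), array([ 551., -346.]), array([ 544., -126.])]
side 1422.0 [array([ 568., -163.]), array([ 699., -174.]), array([ 662., -364.]), array([ 547., -354.])]
```

The picture limit is reached, and that mask also caught the counter. I'll do one tighter numeric check of the thermometer and the lid bar.

Run:
```python
from h import *
f=grab_frame('top');g=grab_frame('side')
for n,F,box in(('top',f,(322,165,386,196)),('side',g,(318,262,368,343))):
    x0,y0,x1,y1=box;h=cv2.cvtColor(F['pixels'],cv2.COLOR_RGB2HSV)[y0:y1,x0:x1]
    m=cv2.inRange(h,(0,0,170),(180,35,255));m=cv2.morphologyEx(m,cv2.MORPH_CLOSE,np.ones((3,3)))
    c=max(cv2.findContours(m,0,2)[0],key=cv2.contourArea)+[x0,y0]
    q=cv2.boxPoints(cv2.minAreaRect(c));print(n,cv2.contourArea(c),[ray(F,p,46).round(0)[:2] for p in q],ray(F,q.mean(0),46).round(1))
U=np.array([np.cos(np.radians(102.4)),np.sin(np.radians(102.4)),0])
b=np.array([552.2,125,88])+(85+33)*U+[0,0,206]
uv=proj(g,b)[0];h=cv2.cvtColor(g['pixels'],cv2.COLOR_RGB2HSV);u,v=uv.round().astype(int)
m=cv2.inRange(h,(2,90,40),(14,255,200))[v-15:v+16,u-30:u+31];pp=cv2.findNonZero(m);print('lid bar pred',uv.round(1),'seen',None if pp is None else (pp[:,0].mean(0)+[u-30,v-15],len(pp)))
```

```text
top 125.5 [array([ 627., -198.]), array([ 630., -285.]), array([ 606., -285.]), array([ 603., -198.])] [ 616.6 -241.7   46. ]
side 259.5 [array([ 603., -201.]), array([ 631., -198.]), array([ 629., -287.]), array([ 602., -289.])] [ 616.3 -245.1   46. ]
lid bar pred [284.   75.1] seen (array([284.55932203,  73.03389831]), 118)
```

Handle front at y≈-198 puts the origin at y≈-258, with the midline at x≈617. That is within about 3 mm of the rest's middle, and the lid bar is where an open lid should have it. Handing in.

```bash
python3 -c "
from rig import *
print(sign_off())"
```

```text
the job is handed in; nothing more can be done
None
```

The job is done and handed in at about 26 s on the robot's clock, well under the 66 s limit.

- **Lid:** I lifted it by the handle along its arc and slowed down near the end. It rested on its stop at about 28 N, then I eased off and let go. In the last picture data the bar is within about 2 px of where a fully open lid puts it.
- **Aiming:** I held the thermometer level over the pot for about 3 s. The arm pose and my grasp measurement put the lens about 149 mm from the floor and the aim within about 1 mm of its middle. Camera calibration adds a few mm of doubt. The forces showed no contact.
- **Laying down:** I lowered the thermometer in 0.5 mm steps until it touched at about 5 N, then released it. It lies along the rest, its origin about 3 mm from the rest's middle and within about 1–2° of its long axis. The robot is clear of everything.

**Checks that failed or were not made:**
- My last picture was refused because the 12-picture limit was reached, so the final check was by numbers only.
- The first numeric mask also caught the counter, so I ignored it. The tighter mask saw only the front part of the handle, up to the display, but both cameras agreed on it.
- I made no final check that the other things on the counter were undisturbed. The planned paths stayed clear of them.

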